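# Build up the slide-box column in its corner stop

### The job

Clear up after the counting session: without lifting it, slide the upper of the two stacked blue slide boxes straight across onto the box that stands in the grey corner stop, and push it up against both plates of the stop so that it sits squarely on the box below. Then lay the black counting-chamber case flat on the middle of its lid, lengthwise along it. Leave the lower box of the pair, the stored box and everything else where they are.

Things in the scene. Friction and masses are not known exactly. Their poses are not given: they have to be found in the camera images.
- seat (a point): Point of the corner stop, 21 mm above the bench: the centre of the column's lowest box when that box touches both plates (to about 1.5 mm). Axes: x points at the back plate (away from the robot), y at the side plate (to the left), z up. The back plate's inner face is at x = +45.5 mm, the side plate's inner face at y = +86.5 mm.
- stop: Fixed grey sheet-steel corner stop on the bench, like a large bookend; never moves. Origin 21 mm below point seat, same axes. Plates 4 mm thick, 62 mm high; back plate spans y -60 to +90 mm, side plate x -28 to +49 mm with its front end bent outward as a lead-in (16 mm more). Open to the front and right: nothing over 25 mm high stands within 60 mm of its right side.
- column_box_mid (a point): The stored box: closed blue slide box, lid shut, 89 (x) x 171 (y) x 42 mm high, smooth flat lid and underside, hinge at its +x side; too wide to grip. Point: its centre, half-way up; y along its length, z up. Stands on the bench in the corner stop, against both plates (within 2 mm): the foot of the column.
- under_box_mid (a point): The lower box of the pair: closed blue slide box, lid shut, 89 (x) x 171 (y) x 42 mm high, smooth flat lid and underside, hinge at its +x side; too wide to grip. Point: its centre, half-way up; y along its length, z up. Stands on the bench in front of the column, 8 to 35 mm from it, 20 to 45 mm farther to the right, up to 0.07 rad askew. It stays where it is.
- top_box_mid (a point): The box to move: closed blue slide box, lid shut, 89 (x) x 171 (y) x 42 mm high, smooth flat lid and underside, hinge at its +x side; too wide to grip. Point: its centre, half-way up; y along its length, z up. Lies on the lower box, its underside 42 mm above the bench, level with the stored box's lid, up to 0.12 rad askew to the stop. Slides at 1.3 to 4.5 N without dragging the lower box.
- case_mid (a point): Black counting-chamber case, closed, 46 (x, its width, the way to grip it) x 92 (y, its length) x 18 mm high, 50 to 100 g; lies flat on the bench near its right-hand edge, up to 0.6 rad askew. The point is its centre, half-way up (9 mm above what it lies on).
- tape_mid (a point): Roll of beige tape lying flat, 87 mm across, 23 mm high, centre half-way up; a bystander at the left front. An air hose hangs over the bench beyond it, left of the column.
- marker_1: Black and white marker pen lying on the bench at the right, 132 x 16 mm; a bystander. Origin under its middle.
- marker_2: Red and white marker pen lying on the bench at the left, 132 x 16 mm; a bystander. Origin under its middle.
- counter: Small grey tally counter lying on the bench at the left front, 54 x 76 x 24 mm; a bystander. Origin under its middle.
- top_box: The body of the box to move, 0.3 to 0.6 kg; its origin is the middle of its underside, 21 mm below point top_box_mid, same axes. Touch only its own sides, 42 to 84 mm above the bench.
- column_box: The body of the stored box; its origin is the middle of its underside.
- case: The body of the black case; its origin is the middle of its underside (1 mm off in x from point case_mid), same axes.

How it is judged:
By the outcome, as a careful person would: the job done as asked, in the order asked, and still so for the second after the job is handed in, with the robot touching nothing.
It also fails if it takes over 61 s, if anything falls off the work surface, if the arm or the gripper's body presses on something with over 40 N, if the wrist force passes 120 N, or if a joint passes its speed limit or range.

### The arm

A 6-joint arm with a two-finger parallel gripper is mounted at the origin on a cart in front of the work surface, level with it; the furniture and walls round the work are solid. World frame = base frame: x ahead of the robot, y to its left, z up, the work surface at z = 0. Lengths are in mm, angles in rad, forces in N, time in s.
With the tool pointing down it reaches from about 250 to 725 mm from the base axis. Payload 4 kg.
Tool frame: the origin (TCP) lies between the finger pads; the fingertips stand 14 mm ahead of it and the grasp point (between the pads) lies 5 mm behind it (nose_length is the distance from the TCP to the fingertips, in mm); z points along the fingers, y is the line along which they close (so a half turn about z gives the same grasp; the last joint's range is limited). The gripper opens to 85 mm and grips with 20 to 120 N. Pads are 22 mm wide; open, the fingers measure 114 mm over their backs; the gripper's body (76 mm by 85 mm) begins 54 mm behind the grasp point. The pads swing forward as they close: fully open they stand 13 mm farther back than shut.
Start: joints at [0, 0.241, 0.005, 1.335, 0, 1.571], TCP at [500, -0, 245.306] pointing down, gripper open.
Joint ranges: [-2.72, 2.72], [-1.05, 1.87], [-1.09, 1.28], [-1.99, 2.15], [-1.42, 1.44], [-3.14, 3.14]. Speed limits (rad/s): [2.79, 2.79, 3.14, 3.14, 3.14, 3.14].

### API

Orientations are given as a unit quaternion [w, x, y, z].
In Python, from cell import get_state, capture, calibration, sign_off, nose_length gives the robot as it stands.
- The arm moves only by the tool servo_tool, never from a script. Its arguments are lists of equal length, an entry for each row: "offset": the shift along the tool's x, y, z in m, a list of three; "turn": the turn, a rotation vector about the tool's x, y, z in degrees, a list of three. A call has 1 to 20 rows; each row shifts and turns the commanded pose from where the row before left it, along the tool's axes as they then stand; what a row does not reach is not made up. A row lasts 1/10 s, in which the tool goes at most 50 mm and 8.59 degrees, less where a joint would pass 70% of its speed; a pose out of reach is approached as far as the arm can. A call with a gripper value outside its range is refused whole. "jaw" is the opening, from 0 (shut) to 1 (fully open), set as the call begins (left out, the last holds). The fingers move at their own pace and stop on an object; "squeeze" is the grip in N (left out, the last holds). Time passes only in rows, so rows that do not move let the fingers close. It gives the time, the measured TCP pose, the force, the opening and the grip force at its end, in the units of the state.
- get_state(): the state, without advancing time (a new reading comes with each control period).
- capture(name): name is "scene" or "side" or "wrist"; returns (picture, depth): 400x640x3 uint8, blue, green, red; 400x640 float32, mm along the optical axis (not along the pixel's ray), 0 where there is no reading.
- calibration(name): a dict with "K" (3x3 intrinsics, pixels), "distortion" ([k1, k2, p1, p2, k3] as OpenCV has them; the pictures are not rectified), "cam_to_world" (4x4, takes a point from camera to world coordinates); the wrist camera has in their place "T_tool_cam" (4x4, takes a point from camera to tool coordinates, whose origin is the TCP and whose axes are the flange's). Camera axes: x right, y down, z forward; pixel columns grow to the right and rows downward; lengths in mm; the calibration is good to about 2 mm. A picture is of the moment at which its call begins: read the wrist's pose just before it. calibration takes no time and is no camera call.
- sign_off(): hands the job in; it is judged then, once.
The state is a dict: "clock": time; "joint_pos": joint angles; "qd": joint speeds; "tau": joint torques, N m; "tcp_pos": TCP position; "orientation": TCP orientation; "contact_force": force on the tool from outside, world axes, zero at the start; "wrist_torque": the same for the moment, N m; "opening": finger opening in mm; "grasp_force": force on a finger pad.
Only numpy, scipy, OpenCV 4.12 (cv2) and the standard library are available. Lean on these libraries where they do the work, as an engineer would, in place of code of your own. Each camera call takes 0.05 s, during which the arm holds its last target. There are 200 camera calls.

## Working session

There is one attempt and no reset: what is moved stays moved. The work goes in short steps, Python scripts to look and compute and a tool call to move; the robot and the scene stay as the last step left them, time stands still between calls to the robot, and variables do not carry over. Pictures are saved under pics/ and viewed, at most 10 in all, crops included, and the job is handed in when it is done.

Besides the shell and the picture viewer there is one more tool, called after "Emit:" as name(argument=value, ...), one argument or row to a line, values as JSON. servo_tool: Moves the arm, as the interface text tells. Its arguments: {"type":"object","properties":{"offset":{"type":"array"},"turn":{"type":"array"},"jaw":{"type":"number"},"squeeze":{"type":"number"}},"required":["offset","turn"]}

```bash
ls; mkdir -p pics; cat > h.py <<'E'
import numpy as np, cv2
from cell import *
def pts(name, uv, z):
    """cast pixels to plane z (world)"""
    c=calibration(name); K=np.array(c["K"]); d=np.array(c["distortion"]); 
    T=np.array(c["cam_to_world"]) if "cam_to_world" in c else toolT()@np.array(c["T_tool_cam"])
    n=cv2.undistortPoints(np.array(uv,float).reshape(-1,1,2),K,d).reshape(-1,2)
    r=np.c_[n,np.ones(len(n))]@T[:3,:3].T; o=T[:3,3]
    return o+r*((z-o[2])/r[:,2])[:,None]
def toolT():
    from scipy.spatial.transform import Rotation as R
    s=get_state(); T=np.eye(4); q=s["orientation"]
    T[:3,:3]=R.from_quat([q[1],q[2],q[3],q[0]]).as_matrix(); T[:3,3]=s["tcp_pos"]; return T
def cloud(name, depth):
    c=calibration(name); K=np.array(c["K"]); d=np.array(c["distortion"])
    T=np.array(c["cam_to_world"]) if "cam_to_world" in c else toolT()@np.array(c["T_tool_cam"])
    v,u=np.mgrid[:400,:640]; n=cv2.undistortPoints(np.c_[u.ravel(),v.ravel()].astype(float).reshape(-1,1,2),K,d).reshape(-1,2)
    p=np.c_[n,np.ones(len(n))]*depth.ravel()[:,None]
    return (p@T[:3,:3].T+T[:3,3]).reshape(400,640,3)
E
python3 - <<'E'
from h import *
s=get_state(); print(s)
a,da=capture("scene"); b,db=capture("side")
np.savez("first",a=a,da=da,b=b,db=db)
cv2.imwrite("pics/scene.png",a); cv2.imwrite("pics/side.png",b)
for n in("scene","side"): print(np.round(calibration(n)["cam_to_world"],2).tolist())
print(np.round(calibration("wrist")["T_tool_cam"],2).tolist(),nose_length)
E
```

```text
pics
{'clock': 0.0, 'joint_pos': array([ 1.01519822e-05,  2.41431322e-01,  3.74847034e-03,  1.33520258e+00,
       -3.70358389e-06,  1.57077202e+00]), 'qd': array([-0.00080464,  0.00078116,  0.00084182,  0.00021047, -0.001199  ,
       -0.00043532]), 'tau': array([ 5.50268451e-04, -3.72315860e+01,  2.52406776e+01,  1.67737965e-02,
        2.29149265e-05,  1.14679995e-05]), 'tcp_pos': array([4.99407433e+02, 3.99778785e-03, 2.44413018e+02]), 'orientation': array([-0.00073731,  0.70709421,  0.70711858, -0.00073991]), 'contact_force': array([ 0.33823737, -0.25782124,  0.3688164 ]), 'wrist_torque': array([-0.01343834, -0.03374621,  0.01392934]), 'grasp_force': 0.0, 'opening': 85.51603281335268}
[[-0.88, -0.29, 0.39, 125.1], [-0.48, 0.53, -0.69, 614.52], [-0.0, -0.79, -0.61, 652.72], [0.0, 0.0, 0.0, 1.0]]
[[1.0, 0.02, -0.04, 581.11], [0.05, -0.57, 0.82, -1273.05], [-0.01, -0.82, -0.57, 922.99], [0.0, 0.0, 0.0, 1.0]]
[[-0.0, -0.95, -0.32, 82.05], [1.0, -0.0, -0.0, 0.33], [0.0, -0.32, 0.95, -128.04], [0.0, 0.0, 0.0, 1.0]] 14.0
```

View pics/scene.png

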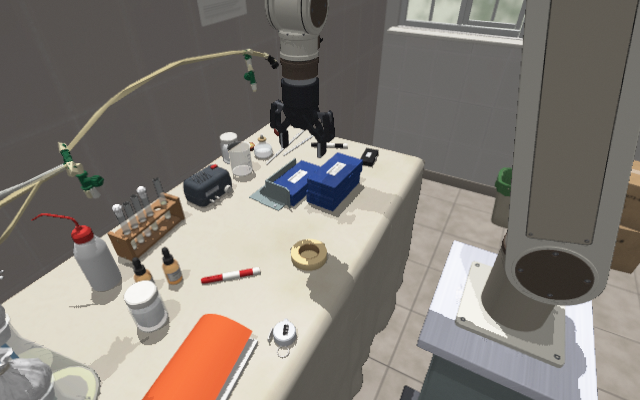

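View pics/side.png

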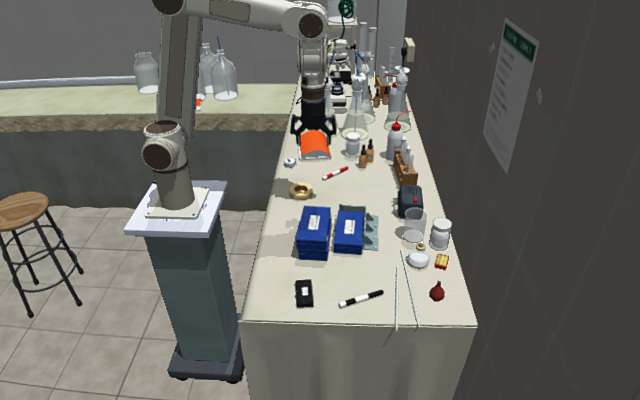

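The scene picture shows the pair at (333,180), the column at (297,180) in its stop, the case at (370,156) and the tape at (308,254). The side picture shows the pair at (313,232), the column at (350,230), the case at (304,293) and a marker at (360,298). Next I'll measure the tops with masks and depth.

```bash
python3 - <<'E'
from h import *
f=np.load("first.npz")
for n,im,d in(("scene",f["a"],f["da"]),("side",f["b"],f["db"])):
    P=cloud(n,d); x,y,z=P[...,0],P[...,1],P[...,2]
    hsv=cv2.cvtColor(im,cv2.COLOR_BGR2HSV)
    blue=(hsv[...,0]>105)&(hsv[...,0]<130)&(hsv[...,1]>120)&(d>0)
    blue=cv2.morphologyEx(blue.astype(np.uint8),cv2.MORPH_CLOSE,np.ones((15,15)))>0
    black=(hsv[...,2]<60)&(x>250)&(x<600)&(y<-250)&(z<60)&(d>0)
    reg=(x>250)&(x<800)&(abs(y)<600)
    for lab,m in(("top",blue&(z>72)&(z<95)),("col",blue&(z>33)&(z<52)),("case",black&(z>10)&(z<30))):
        m=(m&reg).astype(np.uint8); k,L,st,_=cv2.connectedComponentsWithStats(m)
        for i in range(1,k):
            if st[i,4]<60: continue
            q=P[L==i]; r=cv2.minAreaRect(q[:,:2].astype(np.float32))
            print(n,lab,st[i].tolist(),np.round(r[0],1),np.round(r[1],1),round(r[2],1),"z",np.round(np.median(q[:,2]),1))
    print(n,"bench z",np.median(z[reg&(z<20)&(z>-20)]))
E
```

```text
scene top [307, 153, 56, 38, 1128] [ 508.  -199.3] [174.8  92.9] 84.2 z 83.8
scene col [274, 161, 47, 36, 762] [ 621.  -166.8] [173.6  87.7] 87.2 z 42.4
scene col [306, 170, 56, 32, 267] [ 479.8 -177.5] [190.7  80.1] 58.1 z 42.9
scene case [361, 149, 17, 15, 138] [ 492.  -420.5] [41.3 84.7] 7.3 z 18.3
scene bench z 0.17334979584495613
side top [296, 206, 36, 39, 1082] [ 510.1 -204.1] [174.4  93.6] 85.6 z 86.4
side col [334, 210, 30, 38, 988] [ 619.1 -166.9] [177.6  90. ] 87.3 z 44.9
side col [297, 217, 36, 38, 185] [ 545.8 -222.8] [187.9  80.4] 58.3 z 43.2
side case [296, 280, 17, 27, 328] [ 492.7 -428.3] [42.9 95.6] 7.5 z 19.0
side bench z 3.3338038277001942
```

Emit:
servo_tool(
  offset=[
    [-0.038,0.004,-0.006],
    [-0.038,0.004,-0.006],
    [-0.038,0.004,-0.006],
    [-0.038,0.004,-0.006],
    [-0.038,0.004,-0.006],
    [0,0,0],
    [0,0,0],
    [0,0,0],
    [0,0,0],
    [0,0,0],
    [0,0,0],
    [0,0,0],
    [0,0,0],
    [0,0,0],
    [0,0,0],
    [0,0,0],
    [0,0,0],
  ],
  turn=[
    [0,0,0],
    [0,0,0],
    [0,0,0],
    [0,0,0],
    [0,0,0],
    [0,0,-8.5],
    [0,0,-8.5],
    [0,0,-8.5],
    [0,0,-8.5],
    [0,0,-8.5],
    [0,0,-8.5],
    [0,0,-8.5],
    [0,0,-8.5],
    [0,0,-8.5],
    [0,0,-8.5],
    [0,0,0],
    [0,0,0],
  ],
  jaw=1,
)

```text
clock: 1.8
tcp_pos: [519.8, -189.9, 274.9]
orientation: [-0.0, 0.045, 0.999, 0.0]
contact_force: [-0.0, 0.2, -0.1]
opening: 85.1
grasp_force: 0.0
```

```bash
cat > look.py <<'E'
from h import *
import sys
def look(tag):
    s=get_state(); T=toolT(); im,d=capture("wrist"); cv2.imwrite(f"pics/{tag}.png",im); np.savez(tag,im=im,d=d,T=T); return im,d,T
def rects(im,d,T):
    P=cloudT("wrist",d,T); z=P[...,2]
    hsv=cv2.cvtColor(im,cv2.COLOR_BGR2HSV)
    blue=((hsv[...,0]>105)&(hsv[...,0]<130)&(hsv[...,1]>120)&(d>0)).astype(np.uint8)
    blue=cv2.morphologyEx(blue,cv2.MORPH_CLOSE,np.ones((45,45)))>0
    for lab,m in(("top",blue&(z>76)&(z<95)),("low",blue&(z>36)&(z<50)),("case",(hsv[...,2]<70)&(z>12)&(z<26)&(P[...,1]<-330))):
        k,L,st,_=cv2.connectedComponentsWithStats(cv2.morphologyEx(m.astype(np.uint8),cv2.MORPH_OPEN,np.ones((3,3))))
        for i in range(1,k):
            if st[i,4]<400: continue
            q=P[L==i]; r=cv2.minAreaRect(q[:,:2].astype(np.float32))
            print(lab,st[i].tolist(),np.round(r[0],1),np.round(r[1],1),round(r[2],2),"z",round(float(np.median(q[:,2])),1))
            print("   corners",np.round(cv2.boxPoints(r),1).tolist())
    return P
def cloudT(n,d,T):
    c=calibration(n); K=np.array(c["K"]); ds=np.array(c["distortion"]); A=T@np.array(c["T_tool_cam"])
    v,u=np.mgrid[:400,:640]; nn=cv2.undistortPoints(np.c_[u.ravel(),v.ravel()].astype(float).reshape(-1,1,2),K,ds).reshape(-1,2)
    p=np.c_[nn,np.ones(len(nn))]*d.ravel()[:,None]
    return (p@A[:3,:3].T+A[:3,3]).reshape(400,640,3)
if __name__=="__main__":
    im,d,T=look(sys.argv[1]); s=get_state()
    print(s["clock"],np.round(s["tcp_pos"],1),np.round(T[:3,:3],3).tolist(),np.round(s["joint_pos"],2),np.round(s["contact_force"],1))
    rects(im,d,T)
E
python3 look.py w1
```

```text
1.85 [ 519.8 -190.   275. ] [[-0.996, 0.09, -0.001], [0.09, 0.996, 0.0], [0.001, 0.0, -1.0]] [-0.35  0.34  0.22  1.45  0.   -0.26] [ 0.4 -0.  -0. ]
top [221, 121, 173, 90, 14421] [ 510.5 -200.8] [169.2  89.1] 86.23 z 83.0
   corners [[460.5, -282.29998779296875], [549.2999877929688, -288.20001220703125], [560.5, -119.30000305175781], [471.6000061035156, -113.5]]
low [278, 211, 141, 68, 8914] [ 621.6 -165.4] [170.7  89.1] 85.84 z 41.3
   corners [[571.0, -247.3000030517578], [659.9000244140625, -253.8000030517578], [672.2000122070312, -83.5], [583.4000244140625, -77.0999984741211]]
case [82, 134, 84, 50, 2349] [ 492.9 -426.3] [44.9 89.9] 6.78 z 17.3
   corners [[465.29998779296875, -384.29998779296875], [475.8999938964844, -473.6000061035156], [520.5, -468.29998779296875], [509.8999938964844, -379.0]]
```

View pics/w1.png

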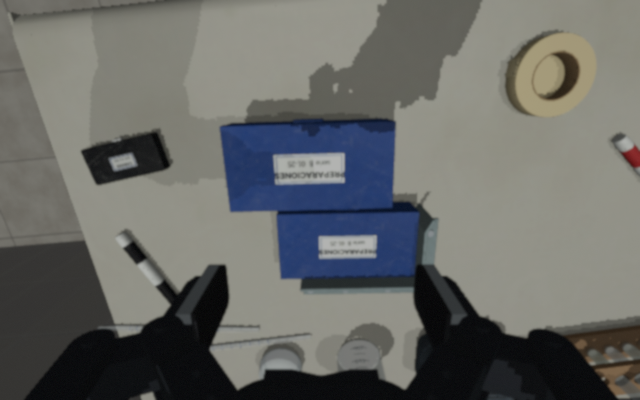

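The wrist view shows the top box at (308,165), the column box at (348,243) with the stop to its right and below, and the case at (125,158). Next I'll go down in front of the top box with the fingers open, for a two-point push.

Emit:
servo_tool(
  offset=[
    [0.03,-0.005,0],
    [0.03,-0.005,0],
    [0.028,-0.004,0],
    [0,0,0.04],
    [0,0,0.04],
    [0,0,0.04],
    [0,0,0.04],
    [0,0,0.03],
    [0,0,0.023],
    [0,0,0],
  ],
  turn=[
    [0,0,-0.4],
    [0,0,-0.4],
    [0,0,-0.4],
    [0,0,0],
    [0,0,0],
    [0,0,0],
    [0,0,0],
    [0,0,0],
    [0,0,0],
    [0,0,0],
  ],
)

```text
clock: 2.85
tcp_pos: [428.4, -195.6, 59.3]
orientation: [-0.003, 0.034, 0.999, 0.001]
contact_force: [0.2, -0.1, -1.0]
opening: 85.5
grasp_force: 0.0
```

```bash
python3 - <<'E'
from h import *
print(toolT().round(3).tolist())
b,d=capture("side"); a,_=capture("scene")
cv2.imwrite("pics/s2.png",np.vstack([cv2.resize(b[160:260,230:390],None,fx=3,fy=3),cv2.resize(a[120:220,250:410],None,fx=3,fy=3)]))
E
```

```text
[[-0.998, 0.068, -0.007, 428.391], [0.068, 0.998, 0.003, -195.62], [0.007, 0.003, -1.0, 59.292], [0.0, 0.0, 0.0, 1.0]]
```

View pics/s2.png

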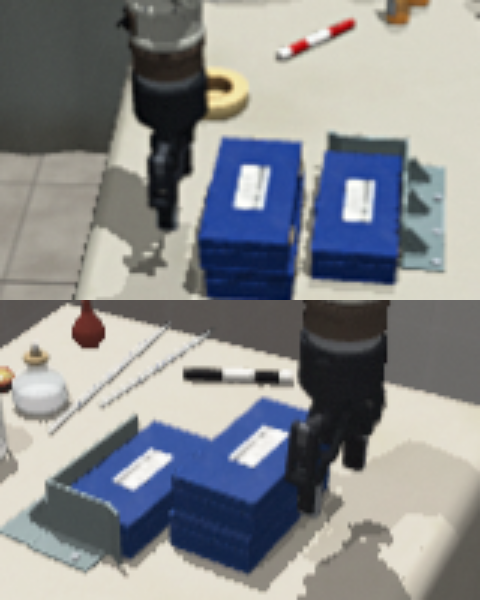

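The crops show the open fingers hanging in front of the pair, clear of both boxes. Before pushing, I'll measure the fingertip height.

```bash
python3 - <<'E'
from h import *
for n in("side","scene"):
    im,d=capture(n); P=cloud(n,d); g=im.max(2)
    m=(abs(P[...,0]-428)<35)&(abs(P[...,1]+195.6)<75)&(P[...,2]>20)&(P[...,2]<120)&(g<75)&(d>0)
    q=P[m]; 
    for s in(1,-1):
        h=q[(q[:,1]+195.6)*s>0]
        if len(h)>5:
            o=h[np.argsort(h[:,2])[:6]]; print(n,s,len(h),o.round(0).tolist(), h[h[:,2]<90][:,:2].min(0),h[h[:,2]<90][:,:2].max(0))
print(get_state()["tcp_pos"],get_state()["clock"])
E
```

```text
side 1 11 [[440.0, -152.0, 66.0], [440.0, -151.0, 69.0], [440.0, -152.0, 74.0], [427.0, -155.0, 76.0], [427.0, -152.0, 78.0], [441.0, -157.0, 81.0]] [ 427.17277303 -156.64491194] [ 440.59295669 -150.76109932]
side -1 67 [[418.0, -242.0, 69.0], [427.0, -247.0, 69.0], [421.0, -248.0, 70.0], [425.0, -251.0, 72.0], [431.0, -251.0, 73.0], [434.0, -253.0, 74.0]] [ 417.59289209 -256.78872927] [ 434.80522665 -241.73905478]
scene 1 126 [[435.0, -150.0, 64.0], [437.0, -148.0, 64.0], [443.0, -147.0, 66.0], [431.0, -147.0, 67.0], [446.0, -148.0, 68.0], [439.0, -145.0, 69.0]] [ 423.443598   -152.58119951] [ 446.99806006 -139.61969497]
scene -1 116 [[462.0, -265.0, 45.0], [425.0, -241.0, 63.0], [439.0, -244.0, 64.0], [434.0, -240.0, 65.0], [431.0, -241.0, 65.0], [426.0, -243.0, 66.0]] [ 419.00582155 -265.41846778] [ 462.94555816 -236.81330555]
[ 432.43040987 -197.4501374    63.80615505] 3.05
```

Emit:
servo_tool(
  offset=[
    [0,0,0.01],
    [-0.006,0,0],
    [-0.006,0,0],
    [-0.006,0,0],
    [-0.006,0,0],
    [-0.006,0,0],
    [-0.006,0,0],
    [-0.006,0,0],
    [-0.006,0,0],
    [-0.006,0,0],
    [-0.006,0,0],
    [0,0,0],
  ],
  turn=[
    [0,0,0],
    [0,0,0],
    [0,0,0],
    [0,0,0],
    [0,0,0],
    [0,0,0],
    [0,0,0],
    [0,0,0],
    [0,0,0],
    [0,0,0],
    [0,0,0],
    [0,0,0],
  ],
)

```text
clock: 4.25
tcp_pos: [492.8, -201.1, 52.4]
orientation: [0.001, 0.033, 0.999, -0.0]
contact_force: [-0.2, -0.5, 0.1]
opening: 85.2
grasp_force: 0.0
```

```bash
python3 look.py w2
```

```text
4.3 [ 492.5 -201.1   52.4] [[-0.998, 0.066, 0.002], [0.066, 0.998, -0.0], [-0.002, -0.0, -1.0]] [-0.39  0.46 -0.21  0.89  0.   -0.32] [-0.2  0.5 -0.4]
top [166, 293, 44, 21, 645] [ 481.1 -249.2] [14.7  9.4] 70.55 z 81.2
   corners [[474.29998779296875, -254.60000610351562], [483.1000061035156, -257.70001220703125], [488.0, -243.8000030517578], [479.20001220703125, -240.6999969482422]]
top [433, 293, 42, 20, 605] [ 487.8 -152.7] [ 8.7 13.9] 11.28 z 80.8
   corners [[482.1000061035156, -146.6999969482422], [484.8999938964844, -160.39999389648438], [493.3999938964844, -158.6999969482422], [490.70001220703125, -145.0]]
top [209, 328, 224, 61, 7151] [ 510.8 -203. ] [86.5 24.4] 83.87 z 82.4
   corners [[494.0, -244.6999969482422], [518.2999877929688, -247.3000030517578], [527.5, -161.3000030517578], [503.29998779296875, -158.6999969482422]]
low [147, 219, 361, 84, 24919] [ 487.6 -198.4] [171.5  40.1] 85.64 z 41.2
   corners [[461.1000061035156, -282.3999938964844], [501.1000061035156, -285.5], [514.0999755859375, -114.4000015258789], [474.20001220703125, -111.4000015258789]]
case [0, 244, 25, 48, 703] [ 496.2 -381.2] [11.5 29.6] 75.48 z 16.0
   corners [[480.3999938964844, -383.1000061035156], [509.1000061035156, -390.5], [512.0, -379.3999938964844], [483.29998779296875, -371.8999938964844]]
```

View pics/w2.png

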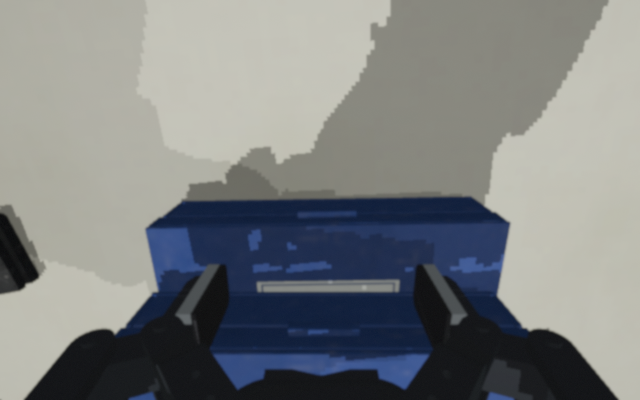

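The view shows both fingers against the front face of the top box, with the lower box still in place (its lid is uncovered over rows 219–300). I'll keep pushing.

Emit:
servo_tool(
  offset=[
    [-0.006,0,0],
    [-0.006,0,0],
    [-0.006,0,0],
    [-0.006,0,0],
    [-0.006,0,0],
    [-0.006,0,0],
    [-0.006,0,0],
    [-0.006,0,0],
    [-0.006,0,0],
    [-0.005,0,0],
    [-0.003,0,0],
    [0,0,0],
  ],
  turn=[
    [0,0,0],
    [0,0,0],
    [0,0,0],
    [0,0,0],
    [0,0,0],
    [0,0,0],
    [0,0,0],
    [0,0,0],
    [0,0,0],
    [0,0,0],
    [0,0,0],
    [0,0,0],
  ],
)

```text
clock: 5.5
tcp_pos: [554.0, -205.1, 52.3]
orientation: [0.001, 0.033, 0.999, -0.0]
contact_force: [0.3, -0.2, 0.4]
opening: 85.5
grasp_force: 0.0
```

Emit:
servo_tool(
  offset=[
    [-0.002,0,0],
    [-0.002,0,0],
    [0,0,0],
  ],
  turn=[
    [0,0,0],
    [0,0,0],
    [0,0,0],
  ],
)

```text
clock: 5.8
tcp_pos: [557.1, -205.2, 52.3]
orientation: [0.0, 0.033, 0.999, -0.0]
contact_force: [-1.5, -0.5, 0.2]
opening: 85.3
grasp_force: 0.9
```

Emit:
servo_tool(
  offset=[
    [-0.0015,0,0],
    [0,0,0],
  ],
  turn=[
    [0,0,0],
    [0,0,0],
  ],
)

```text
clock: 6.0
tcp_pos: [558.4, -205.4, 52.4]
orientation: [0.0, 0.033, 0.999, 0.0]
contact_force: [-1.8, -0.7, 1.7]
opening: 85.0
grasp_force: 1.4
```

Emit:
servo_tool(
  offset=[
    [-0.0015,0,0],
    [-0.001,0,0],
    [0,0,0],
  ],
  turn=[
    [0,0,0],
    [0,0,0],
    [0,0,0],
  ],
)

```text
clock: 6.3
tcp_pos: [561.0, -205.5, 52.3]
orientation: [0.0, 0.033, 0.999, 0.0]
contact_force: [-2.4, -0.2, 2.2]
opening: 85.2
grasp_force: 1.5
```

Emit:
servo_tool(
  offset=[
    [-0.001,0,0],
    [-0.001,0,0],
    [0,0,0],
  ],
  turn=[
    [0,0,0],
    [0,0,0],
    [0,0,0],
  ],
)

```text
clock: 6.6
tcp_pos: [563.1, -205.6, 52.3]
orientation: [0.0, 0.033, 0.999, 0.0]
contact_force: [-2.7, 1.0, 0.9]
opening: 85.7
grasp_force: 1.6
```

Emit:
servo_tool(
  offset=[
    [-0.001,0,0],
    [0,0,0],
  ],
  turn=[
    [0,0,0],
    [0,0,0],
  ],
)

```text
clock: 6.8
tcp_pos: [564.0, -205.7, 52.3]
orientation: [0.0, 0.033, 0.999, 0.0]
contact_force: [-4.3, -0.1, 2.0]
opening: 85.1
grasp_force: 1.8
```

Emit:
servo_tool(
  offset=[
    [-0.001,0,0],
    [0,0,0],
  ],
  turn=[
    [0,0,0],
    [0,0,0],
  ],
)

```text
clock: 7.0
tcp_pos: [564.8, -205.7, 52.3]
orientation: [-0.0, 0.033, 0.999, 0.0]
contact_force: [-4.2, 0.1, 3.4]
opening: 85.2
grasp_force: 2.1
```

Emit:
servo_tool(
  offset=[
    [-0.001,0,0],
    [0,0,0],
  ],
  turn=[
    [0,0,0],
    [0,0,0],
  ],
)

```text
clock: 7.2
tcp_pos: [564.7, -205.7, 52.3]
orientation: [-0.001, 0.033, 0.999, 0.0]
contact_force: [-8.1, 0.9, 5.4]
opening: 85.5
grasp_force: 3.5
```

Emit:
servo_tool(
  offset=[
    [0.004,0,0],
    [0.015,0,0],
    [0.015,0,0],
    [0,0,-0.04],
    [0,0,-0.04],
    [0,0,-0.04],
    [0,0,-0.04],
    [0,0,-0.04],
    [0,0,-0.023],
    [0,0,0],
    [0,0,0],
  ],
  turn=[
    [0,0,0],
    [0,0,0],
    [0,0,0],
    [0,0,0],
    [0,0,0],
    [0,0,0],
    [0,0,0],
    [0,0,0],
    [0,0,0],
    [0,0,0],
    [0,0,0],
  ],
)

```text
clock: 8.3
tcp_pos: [532.9, -203.7, 275.6]
orientation: [0.001, 0.033, 0.999, -0.0]
contact_force: [0.0, -0.6, -1.5]
opening: 85.2
grasp_force: 0.0
```

```bash
python3 look.py w3
```

```text
8.35 [ 532.1 -203.5  274.3] [[-0.998, 0.066, 0.003], [0.066, 0.998, -0.001], [-0.003, -0.001, -1.0]] [-0.37  0.37  0.26  1.46  0.   -0.3 ] [-0.3  1.1 -0.5]
top [244, 214, 158, 73, 11032] [ 619.6 -208.3] [169.2  87.5] 86.13 z 83.1
   corners [[570.2999877929688, -289.79998779296875], [657.5999755859375, -295.70001220703125], [669.0, -126.9000015258789], [581.7000122070312, -121.0]]
low [247, 109, 154, 81, 11867] [ 514.7 -199.5] [171.2  89.2] 87.05 z 41.4
   corners [[465.79998779296875, -282.70001220703125], [554.9000244140625, -287.29998779296875], [563.7000122070312, -116.30000305175781], [474.6000061035156, -111.69999694824219]]
low [283, 201, 147, 67, 2360] [ 620.8 -167.6] [174.6  87.7] 85.61 z 41.3
   corners [[570.4000244140625, -251.3000030517578], [657.7999877929688, -258.0], [671.2000122070312, -84.0], [583.7000122070312, -77.19999694824219]]
case [90, 117, 85, 50, 2500] [ 492.9 -426.6] [45.4 90.6] 7.41 z 17.3
   corners [[464.6000061035156, -384.6000061035156], [476.20001220703125, -474.3999938964844], [521.2999877929688, -468.5], [509.6000061035156, -378.70001220703125]]
```

View pics/w3.png

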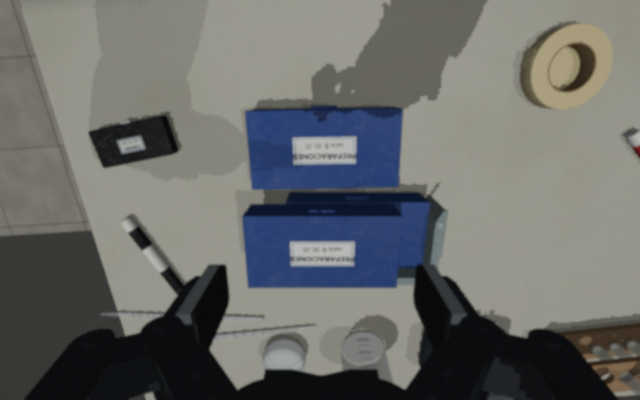

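The view shows the moved box at (322,247) lying over the column box, still about 42 mm too far right. The lower box of the pair, at (325,148), has not been disturbed. Now I'll set up the push from the right with the jaws half closed.

Emit:
servo_tool(
  offset=[
    [-0.0218,-0.0301,0],
    [-0.0218,-0.0301,0],
    [-0.0218,-0.0301,0],
    [-0.0218,-0.0301,0],
    [0,0,0],
    [0,0,0],
    [0,0,0],
    [0,0,0],
    [0,0,0],
    [0,0,0],
    [0,0,0],
    [0,0,0],
    [0,0,0],
    [0,0,0],
    [0,0,0],
    [0,0,0],
    [0,0,0],
  ],
  turn=[
    [0,0,0],
    [0,0,0],
    [0,0,0],
    [0,0,0],
    [0,0,8.2],
    [0,0,8.2],
    [0,0,8.2],
    [0,0,8.2],
    [0,0,8.2],
    [0,0,8.2],
    [0,0,8.2],
    [0,0,8.2],
    [0,0,8.2],
    [0,0,8.2],
    [0,0,8.0],
    [0,0,0],
    [0,0,0],
  ],
  jaw=0.5,
)

```text
clock: 10.05
tcp_pos: [610.7, -329.3, 273.5]
orientation: [-0.001, 0.729, 0.684, -0.0]
contact_force: [0.7, -0.0, 0.1]
opening: 43.0
grasp_force: 0.0
```

```bash
python3 - <<'E'
from h import *
s=get_state(); print(toolT().round(3).tolist(),s["joint_pos"].round(2),s["opening"],s["clock"],nose_length)
E
```

```text
[[0.063, 0.998, -0.002, 610.722], [0.998, -0.063, 0.001, -329.313], [0.001, -0.002, -1.0, 273.45], [0.0, 0.0, 0.0, 1.0]] [-0.49  0.67  0.74  1.65  0.    1.14] 42.98867763926167 10.05 14.0
```

Emit:
servo_tool(
  offset=[
    [0,0,0.04],
    [0,0,0.04],
    [0,0,0.04],
    [0,0,0.04],
    [0,0,0.03],
    [0,0,0.021],
    [0,0,0],
    [0.006,0,0],
    [0.006,0,0],
    [0.006,0,0],
    [0.006,0,0],
    [0.006,0,0],
    [0.006,0,0],
    [0.006,0,0],
    [0.006,0,0],
    [0.004,0,0],
    [0.003,0,0],
    [0,0,0],
  ],
  turn=[
    [0,0,0],
    [0,0,0],
    [0,0,0],
    [0,0,0],
    [0,0,0],
    [0,0,0],
    [0,0,0],
    [0,0,0],
    [0,0,0],
    [0,0,0],
    [0,0,0],
    [0,0,0],
    [0,0,0],
    [0,0,0],
    [0,0,0],
    [0,0,0],
    [0,0,0],
    [0,0,0],
  ],
)

```text
clock: 11.85
tcp_pos: [615.4, -275.3, 65.7]
orientation: [0.002, 0.73, 0.683, 0.0]
contact_force: [-0.5, -4.6, 3.0]
opening: 42.7
grasp_force: 2.3
```

Emit:
servo_tool(
  offset=[
    [0.003,0,0],
    [0.002,0,0],
    [0,0,0],
  ],
  turn=[
    [0,0,0],
    [0,0,0],
    [0,0,0],
  ],
)

```text
clock: 12.15
tcp_pos: [615.3, -269.7, 64.7]
orientation: [0.0, 0.73, 0.683, 0.0]
contact_force: [0.6, -4.4, 2.6]
opening: 42.8
grasp_force: 2.0
```

Emit:
servo_tool(
  offset=[
    [0.002,0,0],
    [0,0,0],
  ],
  turn=[
    [0,0,0],
    [0,0,0],
  ],
)

```text
clock: 12.35
tcp_pos: [615.2, -267.6, 64.4]
orientation: [0.0, 0.73, 0.683, 0.0]
contact_force: [-0.2, -4.1, 3.5]
opening: 42.4
grasp_force: 2.0
```

Emit:
servo_tool(
  offset=[
    [0.002,0,0],
    [0,0,0],
  ],
  turn=[
    [0,0,0],
    [0,0,0],
  ],
)

```text
clock: 12.55
tcp_pos: [615.2, -265.5, 64.3]
orientation: [-0.0, 0.73, 0.683, 0.0]
contact_force: [-0.2, -4.9, 3.9]
opening: 42.7
grasp_force: 2.1
```

Emit:
servo_tool(
  offset=[
    [0.0015,0,0],
    [0,0,0],
  ],
  turn=[
    [0,0,0],
    [0,0,0],
  ],
)

```text
clock: 12.75
tcp_pos: [615.2, -263.9, 64.3]
orientation: [-0.0, 0.73, 0.683, 0.0]
contact_force: [0.5, -3.9, 4.5]
opening: 42.7
grasp_force: 2.1
```

Emit:
servo_tool(
  offset=[
    [0.001,0,0],
    [0,0,0],
  ],
  turn=[
    [0,0,0],
    [0,0,0],
  ],
)

```text
clock: 12.95
tcp_pos: [615.3, -263.0, 64.2]
orientation: [-0.0, 0.73, 0.683, -0.0]
contact_force: [-0.9, -4.4, 4.4]
opening: 42.7
grasp_force: 2.2
```

Emit:
servo_tool(
  offset=[
    [0.001,0,0],
    [0,0,0],
  ],
  turn=[
    [0,0,0],
    [0,0,0],
  ],
)

```text
clock: 13.15
tcp_pos: [615.4, -262.0, 64.3]
orientation: [-0.0, 0.73, 0.683, -0.0]
contact_force: [0.1, -4.2, 3.3]
opening: 42.6
grasp_force: 2.2
```

Emit:
servo_tool(
  offset=[
    [0.001,0,0],
    [0,0,0],
  ],
  turn=[
    [0,0,0],
    [0,0,0],
  ],
)

```text
clock: 13.35
tcp_pos: [615.4, -261.0, 64.3]
orientation: [-0.0, 0.73, 0.683, -0.0]
contact_force: [-0.3, -4.3, 3.8]
opening: 42.7
grasp_force: 2.2
```

Emit:
servo_tool(
  offset=[
    [0.001,0,0],
    [0,0,0],
  ],
  turn=[
    [0,0,0],
    [0,0,0],
  ],
)

```text
clock: 13.55
tcp_pos: [615.4, -261.0, 64.3]
orientation: [0.001, 0.73, 0.683, -0.001]
contact_force: [-0.7, -6.3, 3.0]
opening: 42.4
grasp_force: 3.4
```

Emit:
servo_tool(
  offset=[
    [0.001,0,0],
    [0,0,0],
  ],
  turn=[
    [0,0,0],
    [0,0,0],
  ],
)

```text
clock: 13.75
tcp_pos: [615.3, -261.0, 64.3]
orientation: [0.001, 0.731, 0.683, -0.001]
contact_force: [-1.2, -8.1, 3.2]
opening: 43.2
grasp_force: 4.5
```

Emit:
servo_tool(
  offset=[
    [0.001,0,0],
    [0,0,0],
  ],
  turn=[
    [0,0,0],
    [0,0,0],
  ],
)

```text
clock: 13.95
tcp_pos: [615.1, -260.9, 64.3]
orientation: [0.001, 0.731, 0.683, -0.002]
contact_force: [-1.2, -9.4, 3.1]
opening: 42.5
grasp_force: 5.5
```

Emit:
servo_tool(
  offset=[
    [-0.004,0,0],
    [-0.015,0,0],
    [-0.015,0,0],
    [0,0,-0.04],
    [0,0,-0.04],
    [0,0,-0.04],
    [0,0,-0.04],
    [0,0,-0.04],
    [0.04,-0.02,0],
    [0.04,-0.02,0],
    [0.04,-0.02,0],
    [0,0,0],
    [0,0,0],
  ],
  turn=[
    [0,0,0],
    [0,0,0],
    [0,0,0],
    [0,0,0],
    [0,0,0],
    [0,0,0],
    [0,0,0],
    [0,0,0],
    [0,0,0],
    [0,0,0],
    [0,0,0],
    [0,0,0],
    [0,0,0],
  ],
)

```text
clock: 15.25
tcp_pos: [561.3, -167.8, 264.4]
orientation: [-0.0, 0.73, 0.684, 0.0]
contact_force: [1.2, -1.2, 0.2]
opening: 42.6
grasp_force: 0.0
```

```bash
python3 look.py w4
```

```text
15.3 [ 561.8 -168.7  264.4] [[0.065, 0.998, -0.0], [0.998, -0.065, 0.0], [0.0, -0.0, -1.0]] [-0.29  0.41  0.29  1.45  0.    1.35] [-0.1  0.2 -0.3]
top [336, 80, 102, 171, 15334] [ 622.  -164.9] [170.   88.9] 85.86 z 83.0
   corners [[571.5, -246.5], [660.2000122070312, -252.89999389648438], [672.4000244140625, -83.4000015258789], [583.7999877929688, -76.9000015258789]]
low [238, 123, 83, 141, 10524] [ 514.3 -198. ] [168.1  87.6] 86.91 z 41.4
   corners [[466.0, -279.6000061035156], [553.5, -284.29998779296875], [562.5999755859375, -116.5], [475.1000061035156, -111.80000305175781]]
case [595, 269, 45, 131, 1301] [ 960.2 -447.4] [  4.9 233.8] 0.08 z 19.2
   corners [[957.5999755859375, -330.5], [957.9000244140625, -564.2999877929688], [962.7999877929688, -564.2999877929688], [962.5, -330.5]]
case [268, 316, 39, 54, 1272] [ 493.8 -426.3] [44.8 91.2] 7.28 z 17.3
   corners [[465.79998779296875, -384.0], [477.3999938964844, -474.3999938964844], [521.7999877929688, -468.70001220703125], [510.29998779296875, -378.29998779296875]]
```

View pics/w4.png

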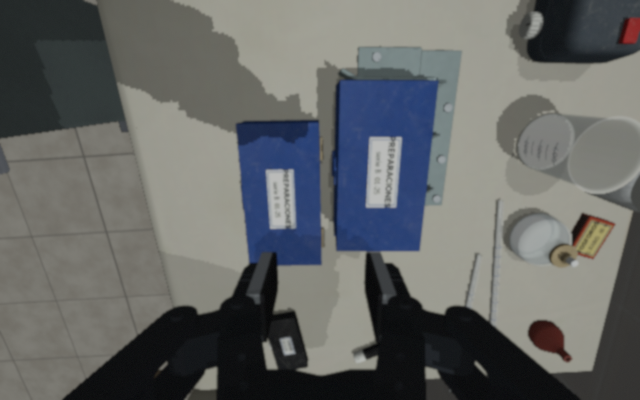

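The view shows the moved box at (388,165), sitting squarely in the corner of the stop over the stored box, with the lower box at (280,193). I'll give one light nudge from the front to make sure it touches the back plate.

Emit:
servo_tool(
  offset=[
    [0.008,-0.037,0],
    [0,0,0.04],
    [0,0,0.04],
    [0,0,0.04],
    [0,0,0.04],
    [0,0,0.03],
    [0,0,0.01],
    [0,0,0],
    [0,0.004,0],
    [0,0.004,0],
    [0,0.003,0],
    [0,0,0],
  ],
  turn=[
    [0,0,0],
    [0,0,0],
    [0,0,0],
    [0,0,0],
    [0,0,0],
    [0,0,0],
    [0,0,0],
    [0,0,0],
    [0,0,0],
    [0,0,0],
    [0,0,0],
    [0,0,0],
  ],
)

```text
clock: 16.5
tcp_pos: [537.7, -159.0, 65.7]
orientation: [0.001, 0.73, 0.683, 0.001]
contact_force: [-0.3, -1.0, -0.2]
opening: 42.6
grasp_force: 0.0
```

Emit:
servo_tool(
  offset=[
    [0,0.002,0],
    [0,0,0],
  ],
  turn=[
    [0,0,0],
    [0,0,0],
  ],
)

```text
clock: 16.7
tcp_pos: [538.4, -158.8, 64.6]
orientation: [0.0, 0.73, 0.683, 0.0]
contact_force: [0.1, 0.1, 0.4]
opening: 42.6
grasp_force: 0.0
```

Emit:
servo_tool(
  offset=[
    [0,0.002,0],
    [0,0,0],
  ],
  turn=[
    [0,0,0],
    [0,0,0],
  ],
)

```text
clock: 16.9
tcp_pos: [540.3, -158.9, 64.3]
orientation: [0.0, 0.73, 0.683, 0.0]
contact_force: [0.6, 0.0, 0.2]
opening: 43.1
grasp_force: 0.0
```

Emit:
servo_tool(
  offset=[
    [0,0.0015,0],
    [0,0,0],
  ],
  turn=[
    [0,0,0],
    [0,0,0],
  ],
)

```text
clock: 17.1
tcp_pos: [541.8, -159.0, 64.3]
orientation: [0.0, 0.73, 0.683, 0.0]
contact_force: [-0.2, -0.3, -0.6]
opening: 42.5
grasp_force: 0.0
```

Emit:
servo_tool(
  offset=[
    [0,0.0015,0],
    [0,0,0],
  ],
  turn=[
    [0,0,0],
    [0,0,0],
  ],
)

```text
clock: 17.3
tcp_pos: [542.7, -159.1, 64.2]
orientation: [-0.0, 0.73, 0.683, -0.0]
contact_force: [-1.3, 0.0, 0.6]
opening: 42.6
grasp_force: 0.8
```

Emit:
servo_tool(
  offset=[
    [0,0.0015,0],
    [0,0,0],
  ],
  turn=[
    [0,0,0],
    [0,0,0],
  ],
)

```text
clock: 17.5
tcp_pos: [543.7, -159.1, 64.2]
orientation: [-0.001, 0.73, 0.683, -0.001]
contact_force: [-5.3, -0.1, 3.0]
opening: 42.9
grasp_force: 2.4
```

Emit:
servo_tool(
  offset=[
    [0,0.0015,0],
    [0,0,0],
  ],
  turn=[
    [0,0,0],
    [0,0,0],
  ],
)

```text
clock: 17.7
tcp_pos: [543.7, -159.1, 64.2]
orientation: [-0.002, 0.73, 0.683, -0.002]
contact_force: [-8.4, 0.1, 7.1]
opening: 42.9
grasp_force: 4.6
```

Both plates gave about 9 N, so the box is home. Next is the case: retract, rise, move over it and take one look.

Emit:
servo_tool(
  offset=[
    [0,-0.004,0],
    [0,-0.008,0],
    [0,-0.012,0],
    [0,0,-0.035],
    [0,0,-0.035],
    [0,0,-0.03],
    [-0.045,-0.0022,0],
    [-0.045,-0.0022,0],
    [-0.045,-0.0022,0],
    [-0.045,-0.0022,0],
    [-0.045,-0.0022,0],
    [-0.045,-0.0022,0],
    [0,0,0],
    [0,0,0],
    [0,0,0],
    [0,0,0],
  ],
  turn=[
    [0,0,0],
    [0,0,0],
    [0,0,0],
    [0,0,0],
    [0,0,0],
    [0,0,0],
    [0,0,0],
    [0,0,0],
    [0,0,0],
    [0,0,0],
    [0,0,0],
    [0,0,0],
    [0,0,-5.5],
    [0,0,-5.5],
    [0,0,0],
    [0,0,0],
  ],
  jaw=1,
)

```text
clock: 19.3
tcp_pos: [491.5, -426.4, 164.2]
orientation: [0.0, 0.662, 0.75, 0.0]
contact_force: [0.3, -0.6, 0.4]
opening: 85.9
grasp_force: 0.0
```

```bash
python3 look.py w5; python3 - <<'E'
from h import *
f=np.load("w5.npz"); print(f["T"].round(3).tolist())
E
```

```text
19.35 [ 491.5 -426.1  164.3] [[-0.124, 0.992, 0.001], [0.992, 0.124, -0.0], [-0.0, 0.001, -1.0]] [-0.71  0.58  0.31  1.3   0.    0.73] [-0.4  0.8 -0.9]
low [363, 0, 76, 16, 749] [ 528.5 -283.6] [51.1  8.9] 4.32 z 40.9
   corners [[502.70001220703125, -281.0], [503.3999938964844, -290.0], [554.2999877929688, -286.1000061035156], [553.5999755859375, -277.20001220703125]]
case [296, 138, 54, 99, 4252] [ 493.3 -426.7] [45.4 90. ] 7.25 z 17.3
   corners [[465.1000061035156, -384.8999938964844], [476.3999938964844, -474.20001220703125], [521.5, -468.5], [510.20001220703125, -379.20001220703125]]
case [513, 199, 50, 21, 473] [ 690.3 -421.4] [44.8 10.1] 23.31 z 14.3
   corners [[667.7000122070312, -425.6000061035156], [671.7000122070312, -434.8999938964844], [712.9000244140625, -417.20001220703125], [708.9000244140625, -407.8999938964844]]
[[-0.124, 0.992, 0.001, 491.534], [0.992, 0.124, -0.0, -426.369], [-0.0, 0.001, -1.0, 164.247], [0.0, 0.0, 0.0, 1.0]]
```

View pics/w5.png

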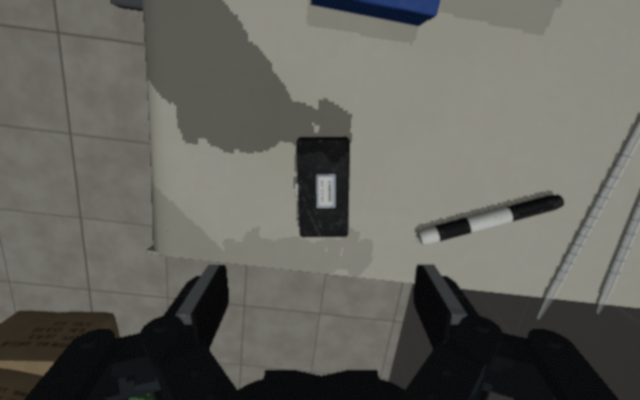

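The case sits at (323,187), centred under the tool and aligned with it. I'll go down and grip.

Emit:
servo_tool(
  offset=[
    [-0.0005,0.0018,0.03],
    [0,0,0.04],
    [0,0,0.035],
    [0,0,0.025],
    [0,0,0.015],
    [0,0,0.006],
    [0,0,0],
    [0,0,0],
  ],
  turn=[
    [0,0,0],
    [0,0,0],
    [0,0,0],
    [0,0,0],
    [0,0,0],
    [0,0,0],
    [0,0,0],
    [0,0,0],
  ],
  jaw=0.8,
)

```text
clock: 20.15
tcp_pos: [494.0, -427.3, 14.9]
orientation: [0.001, 0.661, 0.75, 0.0]
contact_force: [-0.5, -0.9, 1.1]
opening: 68.7
grasp_force: 0.0
```

Emit:
servo_tool(
  offset=[
    [0,0,0],
    [0,0,0],
    [0,0,0],
    [0,0,0],
    [0,0,0],
    [0,0,0],
    [0,0,0],
    [0,0,0],
  ],
  turn=[
    [0,0,0],
    [0,0,0],
    [0,0,0],
    [0,0,0],
    [0,0,0],
    [0,0,0],
    [0,0,0],
    [0,0,0],
  ],
  jaw=0.4,
  squeeze=30,
)

```text
clock: 20.95
tcp_pos: [494.0, -427.4, 15.2]
orientation: [0.002, 0.661, 0.75, 0.0]
contact_force: [-0.2, 0.6, 6.0]
opening: 45.4
grasp_force: 32.6
```

Emit:
servo_tool(
  offset=[
    [0,0,-0.01],
    [0,0,-0.03],
    [0,0,-0.035],
    [0,0,-0.035],
    [0,0,-0.03],
    [0,0,0],
    [0,0,0],
    [0.03,0.0121,0],
    [0.03,0.0121,0],
    [0.03,0.0121,0],
    [0.03,0.0121,0],
    [0.03,0.0121,0],
    [0.03,0.0121,0],
    [0.03,0.0121,0],
    [0.03,0.0121,0],
    [0.03,0.0121,0],
    [0,0,0],
    [0,0,0],
    [0,0,0],
  ],
  turn=[
    [0,0,0],
    [0,0,0],
    [0,0,0],
    [0,0,0],
    [0,0,0],
    [0,0,5.6],
    [0,0,5.6],
    [0,0,0],
    [0,0,0],
    [0,0,0],
    [0,0,0],
    [0,0,0],
    [0,0,0],
    [0,0,0],
    [0,0,0],
    [0,0,0],
    [0,0,0],
    [0,0,0],
    [0,0,0],
  ],
)

```text
clock: 22.85
tcp_pos: [619.8, -165.5, 153.3]
orientation: [-0.0, 0.732, 0.682, -0.0]
contact_force: [-0.5, -0.9, -0.6]
opening: 45.1
grasp_force: 31.9
```

```bash
python3 look.py w6 | head -3; python3 - <<'E'
from h import *
print(toolT().round(3).tolist(),get_state()["opening"],get_state()["grasp_force"])
E
```

```text
22.9 [ 619.8 -165.8  153.3] [[0.071, 0.998, -0.001], [0.998, -0.071, -0.0], [-0.0, -0.001, -1.0]] [-0.26  0.57  0.26  1.26 -0.    1.38] [ 0.3  0.  -0.2]
top [251, 85, 150, 170, 15113] [ 624.5 -134.6] [108.8  88.9] 85.84 z 82.9
   corners [[576.2000122070312, -185.60000610351562], [664.9000244140625, -192.10000610351562], [672.7999877929688, -83.5], [584.0999755859375, -77.0999984741211]]
[[0.071, 0.997, -0.001, 619.774], [0.997, -0.071, -0.0, -165.848], [-0.0, -0.001, -1.0, 153.34], [0.0, 0.0, 0.0, 1.0]] 45.190042758180645 31.929815411567688
```

View pics/w6.png

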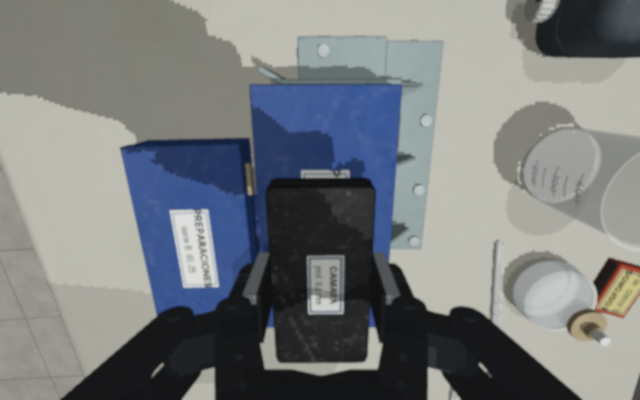

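The case is held level over the box lid (case at (320,270), lid at (325,200)) and is parallel to it. I'll move it 2 mm and lower it.

Emit:
servo_tool(
  offset=[
    [0,0.0023,0.015],
    [0,0,0.015],
    [0,0,0.012],
    [0,0,0.006],
    [0,0,0.002],
    [0,0,0],
    [0,0,0],
  ],
  turn=[
    [0,0,0],
    [0,0,0],
    [0,0,0],
    [0,0,0],
    [0,0,0],
    [0,0,0],
    [0,0,0],
  ],
)

```text
clock: 23.6
tcp_pos: [623.1, -165.2, 104.1]
orientation: [0.001, 0.731, 0.682, 0.0]
contact_force: [0.6, -0.0, -0.1]
opening: 45.0
grasp_force: 32.0
```

Emit:
servo_tool(
  offset=[
    [0,0,0.002],
    [0,0,0],
  ],
  turn=[
    [0,0,0],
    [0,0,0],
  ],
)

```text
clock: 23.8
tcp_pos: [622.9, -164.9, 101.6]
orientation: [0.0, 0.731, 0.682, 0.0]
contact_force: [-0.4, -0.5, -0.4]
opening: 44.9
grasp_force: 32.0
```

Emit:
servo_tool(
  offset=[
    [0,0,0.001],
    [0,0,0],
  ],
  turn=[
    [0,0,0],
    [0,0,0],
  ],
)

```text
clock: 24.0
tcp_pos: [622.7, -164.9, 100.3]
orientation: [-0.0, 0.731, 0.682, -0.0]
contact_force: [-0.4, 0.1, -0.9]
opening: 44.9
grasp_force: 32.0
```

Emit:
servo_tool(
  offset=[
    [0,0,0.0005],
    [0,0,0],
  ],
  turn=[
    [0,0,0],
    [0,0,0],
  ],
)

```text
clock: 24.2
tcp_pos: [622.7, -164.9, 99.7]
orientation: [-0.0, 0.731, 0.682, -0.0]
contact_force: [0.2, -0.1, -0.8]
opening: 45.4
grasp_force: 32.0
```

Emit:
servo_tool(
  offset=[
    [0,0,0.0005],
    [0,0,0],
  ],
  turn=[
    [0,0,0],
    [0,0,0],
  ],
)

```text
clock: 24.4
tcp_pos: [622.6, -164.9, 99.2]
orientation: [-0.0, 0.731, 0.682, -0.0]
contact_force: [0.0, 0.2, -0.5]
opening: 45.2
grasp_force: 32.0
```

Emit:
servo_tool(
  offset=[
    [0,0,0.0005],
    [0,0,0],
  ],
  turn=[
    [0,0,0],
    [0,0,0],
  ],
)

```text
clock: 24.6
tcp_pos: [622.7, -164.9, 98.7]
orientation: [-0.0, 0.731, 0.682, -0.0]
contact_force: [-0.9, -0.3, -1.3]
opening: 45.2
grasp_force: 32.0
```

Emit:
servo_tool(
  offset=[
    [0,0,0.0005],
    [0,0,0],
  ],
  turn=[
    [0,0,0],
    [0,0,0],
  ],
)

```text
clock: 24.8
tcp_pos: [622.7, -164.9, 98.6]
orientation: [0.0, 0.731, 0.682, 0.0]
contact_force: [-0.9, -0.2, 1.7]
opening: 45.2
grasp_force: 32.1
```

Emit:
servo_tool(
  offset=[
    [0,0,0.0005],
    [0,0,0],
  ],
  turn=[
    [0,0,0],
    [0,0,0],
  ],
)

```text
clock: 25.0
tcp_pos: [622.7, -164.9, 98.6]
orientation: [0.0, 0.731, 0.682, 0.0]
contact_force: [-3.0, 1.0, 4.4]
opening: 45.3
grasp_force: 32.6
```

Emit:
servo_tool(
  offset=[
    [0,0,0.0005],
    [0,0,0],
  ],
  turn=[
    [0,0,0],
    [0,0,0],
  ],
)

```text
clock: 25.2
tcp_pos: [622.7, -164.9, 98.5]
orientation: [0.0, 0.731, 0.682, 0.0]
contact_force: [-3.9, 1.2, 7.3]
opening: 45.3
grasp_force: 32.8
```

Emit:
servo_tool(
  offset=[
    [0,0,-0.001],
    [0,0,0],
    [0,0,0],
    [0,0,0],
    [0,0,0],
    [0,0,0],
  ],
  turn=[
    [0,0,0],
    [0,0,0],
    [0,0,0],
    [0,0,0],
    [0,0,0],
    [0,0,0],
  ],
  jaw=0.8,
)

```text
clock: 25.8
tcp_pos: [622.7, -164.9, 98.1]
orientation: [-0.0, 0.731, 0.682, -0.0]
contact_force: [1.0, 0.3, 0.1]
opening: 68.4
grasp_force: 0.0
```

Emit:
servo_tool(
  offset=[
    [0,0,-0.01],
    [0,0,-0.03],
    [0,0,-0.04],
    [0,0,-0.04],
    [0,0,-0.04],
    [0.02,-0.03,0],
    [0.02,-0.03,0],
    [0,0,0],
    [0,0,0],
  ],
  turn=[
    [0,0,0],
    [0,0,0],
    [0,0,0],
    [0,0,0],
    [0,0,0],
    [0,0,0],
    [0,0,0],
    [0,0,0],
    [0,0,0],
  ],
)

```text
clock: 26.7
tcp_pos: [565.4, -120.5, 259.6]
orientation: [0.001, 0.731, 0.682, 0.0]
contact_force: [-0.1, -0.6, -0.1]
opening: 68.7
grasp_force: 0.0
```

```bash
python3 look.py w7; python3 - <<'E'
from look import *
f=np.load("w7.npz"); im,d,T=f["im"],f["d"],f["T"]; P=cloudT("wrist",d,T)
m=(P[...,2]>95)&(P[...,2]<110)&(abs(P[...,0]-622)<60)&(abs(P[...,1]+165)<80)
r=cv2.minAreaRect(P[m][:,:2].astype(np.float32)); print(r,np.percentile(P[m][:,2],[5,50,95]))
E
```

```text
26.75 [ 566.2 -121.   259.4] [[0.069, 0.998, 0.002], [0.998, -0.069, -0.001], [-0.0, 0.002, -1.0]] [-0.21  0.39  0.26  1.43 -0.    1.43] [ 0.2 -0.2 -0.1]
top [335, 134, 97, 156, 8739] [ 622.2 -164. ] [168.3  88.9] 85.85 z 83.0
   corners [[571.7999877929688, -244.6999969482422], [660.5, -251.10000610351562], [672.7000122070312, -83.30000305175781], [584.0, -76.80000305175781]]
low [239, 167, 81, 133, 9772] [ 514.2 -197.9] [168.6  87.6] 87.01 z 41.4
   corners [[466.1000061035156, -279.79998779296875], [553.5, -284.3999938964844], [562.2999877929688, -116.0], [474.8999938964844, -111.4000015258789]]
case [597, 300, 34, 100, 979] [ 959.8 -418.7] [177.3   4.6] 89.68 z 19.3
   corners [[957.0, -507.29998779296875], [961.5999755859375, -507.29998779296875], [962.5999755859375, -330.1000061035156], [958.0, -330.0]]
((621.3816528320312, -165.0560302734375), (91.65436553955078, 48.7818489074707), 86.90725708007812) [ 99.0091683  100.70295016 101.85703226]
```

View pics/w7.png

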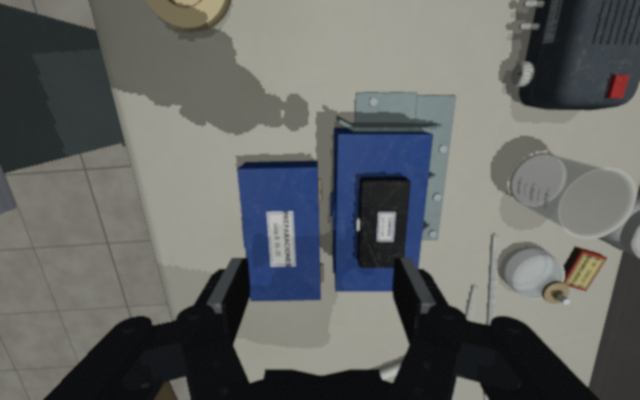

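The picture shows the case lying flat at (383,222), on the middle of the moved box's lid and lengthwise along it. That box is in the corner of the stop, the lower box at (280,230) is unmoved, and the robot is clear.

```bash
python3 -c "
from cell import *
print(sign_off())"
```

```text
the job is handed in; nothing more can be done
None
```

The job is done and handed in at about 27 s: the upper box is pushed up against both plates on the stored box, and the case lies flat on the middle of its lid, lengthwise. The lower box did not move.

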